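# Erect the fold-flat specimen box and mist it

### The arm

A 6-joint arm with a two-finger parallel gripper is mounted at the origin on the work surface. World frame = base frame: x ahead of the robot, y to its left, z up, the work surface at z = 0. Lengths are in m, angles in rad, forces in N, time in s.
With the tool pointing down it reaches from about 0.375 to 0.9 m from the base axis. Payload 3.1 kg.
Tool frame: the origin (TCP) lies at the centre of the arm's flange, where the gripper is bolted on; the fingertips stand 182 mm ahead of it and the grasp point (between the pads) lies 164 mm ahead of it; y points along the fingers, z is the direction in which the jaws open and shut, and the axes are right-handed (so a half turn about y gives the same grasp; the last joint's range is limited). The gripper opens to 87 mm and grips with 3 to 60 N. Pads are 19 mm wide; open, the fingers measure 117 mm over their backs; the gripper's body (75 mm by 190 mm) begins 51 mm behind the grasp point.
Start: joints at [-1.5, 0.527, 1.433, -0, 1.181, -0.178], TCP at [0.154, -0.606, 0.405] pointing down, gripper open.
Joint ranges: [-3.08, 3.08], [-0.75, 2.2], [0.22, 2.44], [-1.43, 4.57], [0, 2.65], [-2.85, 2.85]. Speed limits (rad/s): [2.79, 2.79, 3.14, 3.14, 3.14, 3.14].

### API

Orientations are given as a rotation vector (axis times angle).
In Python, from workcell import state, viewer, finish_job gives the robot as it stands.
- The arm moves only by the tool move_arm, never from a script. Its argument "moves" is text: rows parted by semicolons, each of 6 numbers parted by spaces: the shift along the tool's x, y, z in cm, then the turn, a rotation vector about the tool's x, y, z in degrees. A call has 1 to 10 rows; each row is the pose to reach, as a shift and turn from the pose measured when the call began, along the tool's axes at that moment; what a row does not reach only later rows make up. A row lasts 1/8 s, in which the tool goes at most 62.5 mm and 10.7 degrees, less where a joint would pass 70% of its speed; a pose out of reach is approached as far as the arm can. A call with a gripper value outside its range is refused whole. "gripper" is the finger opening in cm, from 0 to 8.7, set as the call begins (left out, the last holds). The fingers move at their own pace and stop on an object; "force" is the grip in N (left out, the last holds). Time passes only in rows, so rows that repeat a pose let the fingers close. It gives the time, the measured TCP pose, the force and the opening at its end, in the units of the state.
- state(): the state, without advancing time (a new reading comes with each control period).
- viewer.read_camera(name): name is "side" or "top" or "wrist"; returns a dict with "frame" (480x640x3 uint8, blue, green, red), "fovy" (degrees; the focal length in pixels is half the picture's height over the tangent of half this angle, whatever the lens; pixels are square), "cx", "cy" (the principal point, pixels), "xyz" and "orientation" of the camera in the world; the wrist camera has in their place "hand_eye" (4x4, takes a point from camera to tool coordinates, whose origin is the TCP and whose axes are the tool frame's). Camera axes: x right, y down, z forward; pixel columns grow to the right and rows downward; lengths in m; the calibration is good to about 2 mm. A picture is of the moment at which its call begins: read the wrist's pose just before it. There is no depth.
- finish_job(): hands the job in, once; it reports no verdict.
The state is a dict: "clock": time; "qpos": joint angles; "dq": joint speeds; "joint_torque": joint torques, N m; "eef_pos": TCP position; "eef_rot": TCP orientation; "wrist_force": force on the tool from outside, world axes, zero at the start; "wrist_torque": the same for the moment, N m; "grip_width": finger opening in m.
Only numpy, scipy, OpenCV 4.12 (cv2) and the standard library are available. Lean on these libraries where they do the work, as an engineer would, in place of code of your own. Each camera call takes 0.05 s, during which the arm holds its last target. There are 200 camera calls.

### The job

Set up the green fold-flat specimen box: raise its three hinged walls one after the other and push each one upright past its spring catch, firmly but without bending it well past upright, so that it stays up by itself. Once all three stand, push the blue nozzle cap of the disinfectant sprayer beside it right down and let it come back up. Leave the tube rack, the blue bin and the slide case where they are.

Things in the scene. Friction and masses are not known exactly. Their poses are not given: they have to be found in the camera images.
- box: Green box base fixed to the bench, 124 (x) by 144 mm (y); origin at the centre of its underside, z up. 13 mm square corner posts at x +-54.5, y +-64.5 mm, 108 mm high. The -x wall (towards the robot) is moulded on, already upright, 108 mm high. The other three walls are hinged along the base edges, 30 mm above the bench, with springy hinges: let go before it has clicked, a wall falls back outward.
- box_floor (a point): Centre of the box's floor, 28 mm above the bench, axes as the box. The hinge lines, 2 mm above the floor: left wall y = +64.5 mm (along x), right wall y = -64.5 mm (along x), far wall x = +54.5 mm (along y). A hinged wall is 80 mm high and 5 mm thick; left and right are 86 mm wide, the far one 106 mm.
- wall_left (a joint): Left (+y) hinged wall, rad: 0 = flat outward, 1.571 = upright, against a springy stop. 18 N at the tab bends it 7 degrees past upright (1.69): too far. Starts at 0.08 to 0.40. At about 1.35 a wall meets a white sprung ball on a corner post, which resists with about 5 N at the tab (more if a tight grip resists pivoting); past about 1.50 it snaps on to the stop and is held there.
- wall_right (a joint): Right (-y) hinged wall, rad; values, start and catch as for the left wall.
- wall_far (a joint): Far (+x) hinged wall, rad; values, start and catch as for the left wall.
- wall_left_tab (a point): Grip point of the left wall's yellow tab, 104 mm from the hinge, mid thickness; x from hinge to free end, y along the hinge. The tab lies in the wall's plane at the middle of its free edge: 36 mm wide along the hinge, 10 mm thick, 79 to 117 mm from the hinge. Pinched across its width from above, it pivots between the fingers as the wall turns.
- wall_right_tab (a point): The same point of the right wall's tab.
- wall_far_tab (a point): The same point of the far wall's tab.
- sprayer: White disinfectant sprayer bottle with a blue band, 64 mm across, fixed to the bench by a 96 mm steel foot; origin at the centre of its underside. Its bottle neck ends 140 mm up; the spout points to its -y, towards the box.
- nozzle (a joint): Travel of the blue nozzle cap, in m: 0 = up, 0.008 = fully down. Spring: 2.3 N to start, 6 N at the bottom.
- nozzle_top (a point): Centre of the flat top of the blue nozzle cap (38 mm across), 170 mm above the bench when up.
- tube_rack: Loose white rack with capped tubes, 110 by 55 mm, 88 mm high; origin under its centre. To be left alone.
- bin: Loose open blue bin, 130 by 100 mm, 55 mm high; origin under its centre. To be left alone.
- slide_case: Loose black and grey slide case, 100 by 80 mm, 32 mm high; origin under its centre. To be left alone.
There are look-alikes about, which are no part of the job. What is shaped like the sprayer but red is not meant.

How it is judged:
On the way, in this order (a step that is already met when the one before it is completed fails the run):
1. all three walls stand upright, held by their catches, with the robot off the box (value of joint each of wall_left, wall_right, wall_far above 1.5 rad and contact force between each of the arm, the fingers and box below 0.2 N), for 0.3 s.
2. with the walls standing, the nozzle cap is pushed right down (value of joint each of wall_left, wall_right, wall_far above 1.5 rad and value of joint nozzle above 0.0065 m), for 0.05 s.
At the end, for the whole second after the job is handed in: All three hinged walls stand upright and still (joint above 1.50 rad, velocity under 0.1 rad/s) and the nozzle cap is back up (within 1.5 mm), with the bystanders within 25 mm of where they started (value of joint each of wall_left, wall_right, wall_far above 1.5 rad and velocity of joint wall_left between -0.1 and 0.1 rad/s and velocity of joint wall_right between -0.1 and 0.1 rad/s and velocity of joint wall_far between -0.1 and 0.1 rad/s and value of joint nozzle below 0.0015 m); the robot touches nothing.
It fails at once if the tube rack is moved by more than 25 mm or tipped (distance of tube_rack from where it was at the start of the episode above 0.025 m or angle between tube_rack's own z axis and vertical above 0.35 rad).
It fails at once if the blue bin is moved by more than 25 mm or tipped (distance of bin from where it was at the start of the episode above 0.025 m or angle between bin's own z axis and vertical above 0.35 rad).
It fails at once if the slide case is moved by more than 25 mm or tipped (distance of slide_case from where it was at the start of the episode above 0.025 m or angle between slide_case's own z axis and vertical above 0.35 rad).
It fails at once if a wall is bent more than 7 degrees past upright (value of joint any of wall_left, wall_right, wall_far above 1.69 rad).
It also fails if it takes over 72 s, if anything falls off the work surface, if the arm or the gripper's body presses on something with over 40 N, if the wrist force passes 120 N, or if a joint passes its speed limit or range.

## Working session

There is one attempt and no reset: what is moved stays moved. The work goes in short steps, Python scripts to look and compute and a tool call to move; the robot and the scene stay as the last step left them, time stands still between calls to the robot, and variables do not carry over. Pictures are saved under pics/ and viewed, about 8 in all and at most 12, crops included, and the job is handed in when it is done.

Besides the shell and the picture viewer there is one more tool, called after "Emit:" as name(argument=value, ...), one argument or row to a line, values as JSON. move_arm: Moves the arm, as the interface text tells. Its arguments: {"type":"object","properties":{"moves":{"type":"string"},"gripper":{"type":"number"},"force":{"type":"number"}},"required":["moves"]}

```bash
mkdir -p pics; cat > h.py <<'E'
import numpy as np, cv2
from scipy.spatial.transform import Rotation as R
from workcell import state, viewer, finish_job
def cam(n):
    s=state(); c=viewer.read_camera(n); f=240/np.tan(np.radians(c['fovy'])/2)
    if 'hand_eye' in c:
        T=np.eye(4); T[:3,:3]=R.from_rotvec(s['eef_rot']).as_matrix(); T[:3,3]=s['eef_pos']; T=T@np.array(c['hand_eye'])
        p,M=T[:3,3],T[:3,:3]
    else:
        p=np.array(c['xyz']); o=np.array(c['orientation']); 
        M=o if o.shape==(3,3) else (R.from_rotvec(o).as_matrix() if o.size==3 else None)
    return dict(im=np.array(c['frame']),f=f,cx=c['cx'],cy=c['cy'],p=p,M=M)
def ray(c,u,v):
    d=c['M']@np.array([(u-c['cx'])/c['f'],(v-c['cy'])/c['f'],1]); return d/np.linalg.norm(d)
def onz(c,u,v,z):
    d=ray(c,u,v); return c['p']+d*(z-c['p'][2])/d[2]
def proj(c,P):
    q=c['M'].T@(np.array(P)-c['p']); return np.array([c['f']*q[0]/q[2]+c['cx'],c['f']*q[1]/q[2]+c['cy']])
E
python3 - <<'E'
from h import *
s=state(); print({k:np.round(v,3) for k,v in s.items()}); print(R.from_rotvec(s['eef_rot']).as_matrix().round(2))
for n in('top','side'):
    r=viewer.read_camera(n); print({k:v for k,v in r.items() if k!='frame'})
    cv2.imwrite(f'pics/{n}0.png',r['frame'])
E
```

```text
{'clock': np.float64(0.0), 'qpos': array([-1.5  ,  0.528,  1.434, -0.   ,  1.181, -0.179]), 'dq': array([-0.   , -0.001,  0.   , -0.002, -0.001,  0.001]), 'joint_torque': array([ -0.   , -44.004, -17.659,   0.063,   0.058,  -0.   ]), 'eef_pos': array([ 0.154, -0.605,  0.404]), 'eef_rot': array([-0.261,  2.091, -2.087]), 'wrist_force': array([0.303, 0.747, 0.268]), 'wrist_torque': array([-0.001,  0.01 ,  0.003]), 'grip_width': np.float64(0.087)}
[[-0.97 -0.    0.25]
 [-0.25  0.   -0.97]
 [-0.   -1.   -0.  ]]
{'fovy': 51.47228080146222, 'cx': 321.2525489162073, 'cy': 231.8255323612457, 'xyz': array([ 0.36065014, -0.04602961,  1.46174392]), 'orientation': array([-2.16753621,  2.1457835 , -0.09645598])}
{'fovy': 43.41538164707548, 'cx': 320.44428254712517, 'cy': 239.08995568729534, 'xyz': array([0.46077595, 0.98106314, 1.37543039]), 'orientation': array([-0.01968375,  2.9569558 , -1.03649951])}
```

View pics/top0.png

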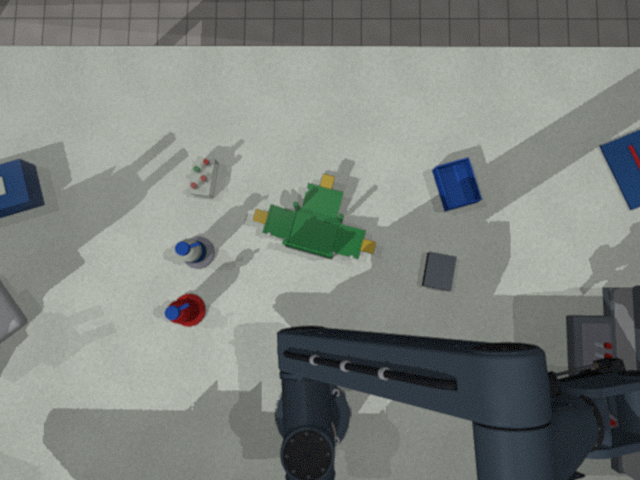

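View pics/side0.png

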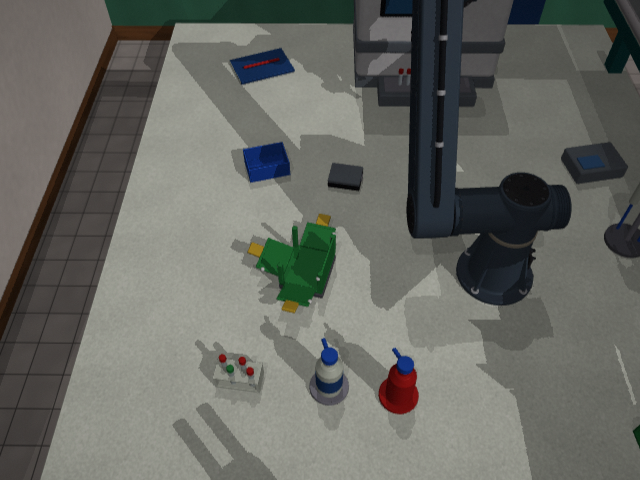

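Top view: box at about (315,235) with yellow tabs at (261,216) left, (328,181) far and (369,246) right. There are two sprayers: white with a blue band at (190,250), and a red one at (185,310). The white one fits the description; the red one is the look-alike. The rack is at (203,178), the bin at (457,184) and the case at (438,271).

```bash
cat > m.py <<'E'
from h import *
def blobs(im,lo,hi,amin=20):
    m=cv2.inRange(cv2.cvtColor(im,cv2.COLOR_BGR2HSV),lo,hi)
    cs,_=cv2.findContours(m,cv2.RETR_EXTERNAL,cv2.CHAIN_APPROX_NONE)
    return [(c,cv2.moments(c)) for c in cs if cv2.contourArea(c)>amin]
def cen(b): return [(round(m['m10']/m['m00'],1),round(m['m01']/m['m00'],1),m['m00']) for _,m in b]
def tri(c1,p1,c2,p2):
    a,b=ray(c1,*p1),ray(c2,*p2); A=np.stack([a,-b],1); t=np.linalg.lstsq(A,c2['p']-c1['p'],rcond=None)[0]
    P,Q=c1['p']+t[0]*a,c2['p']+t[1]*b; return (P+Q)/2,np.linalg.norm(P-Q)
E
python3 - <<'E'
from m import *
T,S=cam('top'),cam('side')
for c,n in((T,'top'),(S,'side')):
    print(n,'yel',cen(blobs(c['im'],(18,100,80),(32,255,255)))); print(' blue',cen(blobs(c['im'],(100,150,60),(125,255,255))))
    print(' green',cen(blobs(c['im'],(45,100,30),(80,255,255),200)))
yt=cen(blobs(T['im'],(18,100,80),(32,255,255))); ys=cen(blobs(S['im'],(18,100,80),(32,255,255)))
for a in yt:
    for b in ys:
        P,g=tri(T,a[:2],S,b[:2])
        if g<.015: print(a,b,P.round(3),g.round(4))
a=T['im'][130:330,140:400]; b=S['im'][200:420,180:440]
cv2.imwrite('pics/crop1.png',np.hstack([cv2.resize(a,(400,308),interpolation=2),cv2.resize(b,(364,308),interpolation=2)]))
a=cv2.resize(T['im'][165:275,245:385],None,fx=5.5,fy=5.5,interpolation=2)
cv2.imwrite('pics/crop2.png',a[:600,:800])
b=cv2.resize(S['im'][210:415,240:440],None,fx=2.9,fy=2.9,interpolation=2); cv2.imwrite('pics/crop3.png',b)
E
```

```text
top yel [(367.7, 245.8, 127.5), (260.2, 216.1, 128.0), (326.9, 181.0, 131.0)]
 blue [(173.6, 311.5, 150.5), (183.9, 247.5, 143.0), (11.9, 190.1, 804.0), (456.3, 183.8, 1602.0), (624.9, 166.5, 1571.0)]
 green [(315.6, 225.1, 4095.5)]
side yel [(289.8, 306.2, 129.5), (255.2, 249.1, 135.0), (322.8, 219.4, 112.0)]
 blue [(333.5, 386.2, 114.0), (404.0, 363.3, 233.5), (328.6, 354.5, 235.5), (590.4, 161.7, 199.5), (266.4, 161.7, 1285.5), (260.3, 70.0, 759.0)]
 green [(300.8, 262.5, 3882.5), (575.9, 12.3, 1528.0), (228.9, 11.1, 5437.0)]
(367.7, 245.8, 127.5) (322.8, 219.4, 112.0) [ 0.475 -0.151  0.051] 0.0002
(260.2, 216.1, 128.0) (289.8, 306.2, 129.5) [0.556 0.155 0.066] 0.0001
(326.9, 181.0, 131.0) (255.2, 249.1, 135.0) [ 0.66  -0.033  0.059] 0.0006
```

View pics/crop3.png

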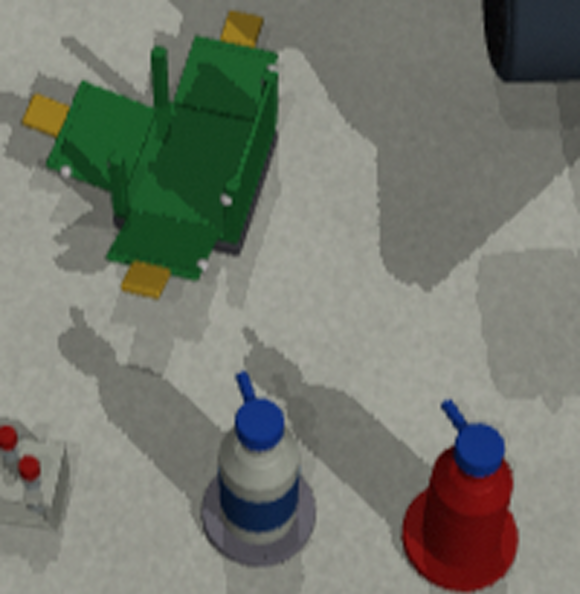

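```bash
python3 - <<'E'
from m import *
T,S=cam('top'),cam('side')
# cap centroids incl. spout; also neck-free estimate via upper cap disc
for a,b in(((183.9,247.5),(328.6,354.5)),):
    print(*tri(T,a,S,b))
for c,n in((T,'top'),(S,'side')):
    m=cv2.inRange(cv2.cvtColor(c['im'],cv2.COLOR_BGR2HSV),(100,150,60),(125,255,255))
    m=cv2.morphologyEx(m,cv2.MORPH_OPEN,cv2.getStructuringElement(2,(9,9)))
    cs,_=cv2.findContours(m,0,1)
    print(n,[ (cv2.minEnclosingCircle(k),cv2.boundingRect(k)) for k in cs if cv2.contourArea(k)<400])
    yb=np.array([.256,.967,0]);xb=np.array([.967,-.256,0]);o=np.array([.5155,.005,0])
    print('proj post tops',[proj(c,o+xb*.0545*i+yb*.0645*j+[0,0,.108]).round(1) for i in(-1,1) for j in(-1,1)])
E
```

```text
[0.45671167 0.34072872 0.16114959] 0.0010678927239528577
top [(((172.0, 312.5), 6.800835609436035), (166, 306, 13, 14)), (((182.375, 248.0), 6.700146675109863), (176, 242, 14, 13)), (((5.153846263885498, 202.0), 7.909722805023193), (0, 196, 14, 13)), (((11.0, 186.5), 6.020897388458252), (6, 181, 11, 12))]
proj post tops [array([329.8, 254.4]), array([284.3, 241.9]), array([340.3, 216.1]), array([295.1, 203.8])]
side [(((332.0, 387.5), 5.315173149108887), (327, 383, 11, 10)), (((404.632080078125, 364.896240234375), 8.903918266296387), (397, 356, 17, 18)), (((329.0, 355.5), 9.013978004455566), (321, 347, 17, 18)), (((590.0, 161.5), 9.12424373626709), (581, 156, 19, 12))]
proj post tops [array([333. , 235.9]), array([320.1, 273.4]), array([294.4, 227.6]), array([279.8, 264.3])]
```

View pics/crop2.png

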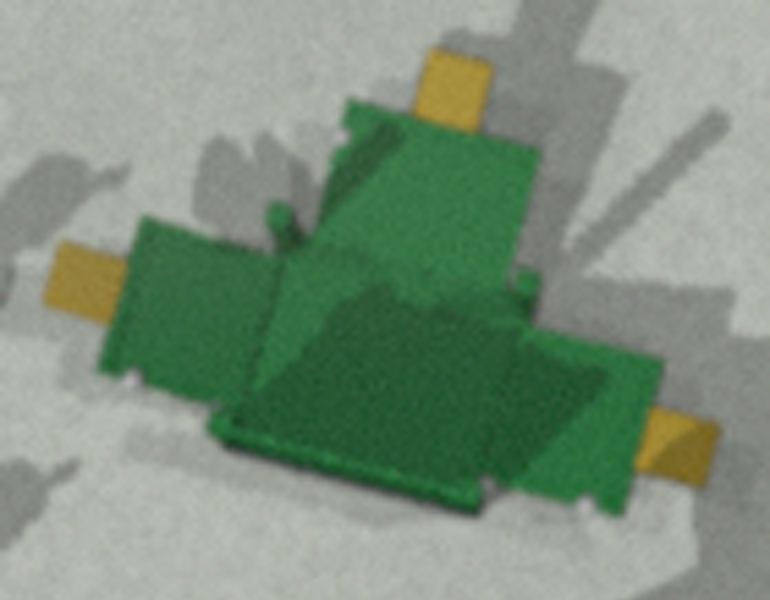

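```bash
cat > p.py <<'E'
from m import *
O=np.array([.516,.005,0]); yw=np.radians(-14.8)
xb=np.array([np.cos(yw),np.sin(yw),0]); yb=np.array([-xb[1],xb[0],0]); up=np.array([0,0,1.])
W={'R':(O-yb*.0645+up*.03,-yb,xb),'L':(O+yb*.0645+up*.03,yb,xb),'F':(O+xb*.0545+up*.03,xb,yb)} # hinge, outward, jaw
def arc(w,th,r=.104): h,o,j=W[w]; return h+r*(np.cos(th)*o+np.sin(th)*up)
def rows(pts,jaw):
    s=state(); M0=R.from_rotvec(s['eef_rot']).as_matrix(); z=np.array(jaw); y=-up; M1=np.stack([np.cross(y,z),y,z],1)
    rv=np.degrees(R.from_matrix(M0.T@M1).as_rotvec())
    for P in pts:
        d=100*M0.T@(np.array(P)+[0,0,.164]-s['eef_pos']); print(' '.join(f'{v:.1f}' for v in [*d,*rv]),end='; ')
    print()
def look(w):  # measured tab top-surface centroid from wrist view
    c=cam('wrist'); h,o,j=W[w]; 
    for u,v,a in cen(blobs(c['im'],(18,100,80),(32,255,255),60)):
        d=ray(c,u,v); n=j; t=((h-c['p'])@o)  # report on several heights
        print(w,(u,v,a),[onz(c,u,v,z).round(4) for z in(.05,.06,.07)], 'expect at th',[ (th,arc(w,th,.099)+np.array([0,0,.005])) for th in(.16,.25,.32)])
    return c
E
python3 -c "
from p import *
rows([arc('R',.165)+[0,0,.14],arc('R',.165)],xb); rows([arc('R',.165)+[0,0,.14]],xb)"
```

```text
-42.0 5.4 -35.7 0.0 -60.9 -0.0; -42.0 19.4 -35.6 0.0 -60.9 -0.0; 
-42.0 5.4 -35.7 0.0 -60.9 -0.0;
```

Emit:
move_arm(
  moves="-42 5.4 -35.7 0 -60.9 0; -42 5.4 -35.7 0 -60.9 0; -42 5.4 -35.7 0 -60.9 0; -42 5.4 -35.7 0 -60.9 0; -42 5.4 -35.7 0 -60.9 0; -42 5.4 -35.7 0 -60.9 0; -42 5.4 -35.7 0 -60.9 0; -42 5.4 -35.7 0 -60.9 0; -42 5.4 -35.7 0 -60.9 0; -42 5.4 -35.7 0 -60.9 0",
  gripper=6,
  force=10,
)

```text
clock: 1.55
eef_pos: [0.4744, -0.1531, 0.3504]
eef_rot: [-1.078, 1.394, -1.392]
wrist_force: [-0.8, -0.8, 0.3]
grip_width: 0.0598
```

Emit:
move_arm(
  moves="0 0 0 0 0 0; 0 0 0 0 0 0",
)

```text
clock: 1.8
eef_pos: [0.4739, -0.1541, 0.3506]
eef_rot: [-1.077, 1.395, -1.393]
wrist_force: [-0.9, -0.6, 0.1]
grip_width: 0.0599
```

```bash
python3 - <<'E'
from p import *
s=state();print(s['clock'],s['qpos'].round(2),s['eef_pos'].round(4)); c=look('R'); cv2.imwrite('pics/w1.png',c['im']); rows([arc('R',.165)+[0,0,.14],arc('R',.165)],xb)
E
```

```text
1.8 [-0.54  0.44  1.8   0.    0.9  -0.29] [ 0.4739 -0.1541  0.3506]
R (320.8, 226.4, 2318.0) [array([ 0.4778, -0.1498,  0.05  ]), array([ 0.4784, -0.147 ,  0.06  ]), array([ 0.479 , -0.1442,  0.07  ])] expect at th [(0.16, array([ 0.47455763, -0.15185308,  0.0507725 ])), (0.25, array([ 0.4750208 , -0.15010006,  0.05949299])), (0.32, array([ 0.47551841, -0.14821667,  0.06614209]))]
R (563.7, 1.2, 136.0) [array([ 0.659 , -0.0476,  0.05  ]), array([ 0.6531, -0.0484,  0.06  ]), array([ 0.6473, -0.0493,  0.07  ])] expect at th [(0.16, array([ 0.47455763, -0.15185308,  0.0507725 ])), (0.25, array([ 0.4750208 , -0.15010006,  0.05949299])), (0.32, array([ 0.47551841, -0.14821667,  0.06614209]))]
0.2 -0.0 0.0 0.0 0.2 -0.1; 0.2 14.0 0.0 0.0 0.2 -0.1;
```

View pics/w1.png

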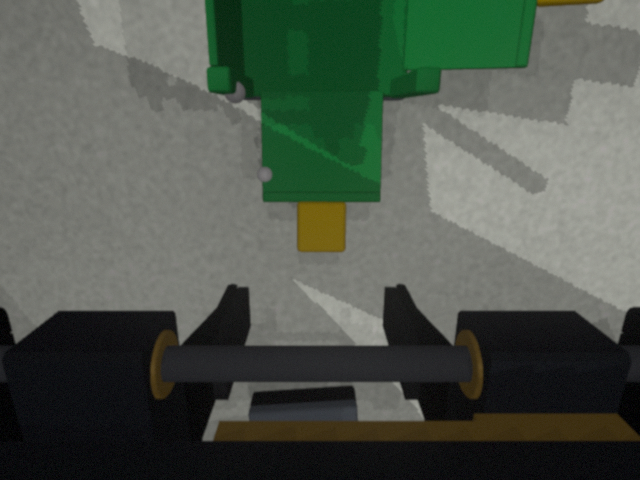

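Wrist view: right tab at (321,227), its top within 3 mm of the prediction and between the fingers. The white balls are at (236,92) and (265,174). Descending to pinch.

Emit:
move_arm(
  moves="0.2 5 0.2 0 0 0; 0.2 9 0.2 0 0 0; 0.2 12 0.2 0 0 0; 0.2 14 0.2 0 0 0; 0.2 14 0.2 0 0 0; 0.2 14 0.2 0 0 0; 0.2 14 0.2 0 0 0",
)

```text
clock: 2.72
eef_pos: [0.4756, -0.157, 0.2117]
eef_rot: [-1.076, 1.393, -1.396]
wrist_force: [-0.1, 0.6, -0.3]
grip_width: 0.0601
```

Emit:
move_arm(
  moves="0 0 0 0 0 0; 0 0 0 0 0 0; 0 0 0 0 0 0; 0 0 0 0 0 0; 0 0 0 0 0 0; 0 0 0 0 0 0",
  gripper=2,
  force=10,
)

```text
clock: 3.48
eef_pos: [0.4759, -0.1571, 0.2117]
eef_rot: [-1.075, 1.392, -1.396]
wrist_force: [2.4, 0.9, 0.2]
grip_width: 0.0354
```

```bash
python3 - <<'E'
from p import *
s=state();print(s['clock'],s['eef_pos'].round(4),s['wrist_force'],s['grip_width']); g=s['eef_pos']-[0,0,.164]; e=g-arc('R',.165); print(e@xb,e@yb,e[2])
rows([arc('R',t)+xb*(e@xb) for t in np.linspace(.25,1.3,10)],xb)
E
```

```text
3.475 [ 0.4759 -0.1571  0.2117] [2.39584438 0.90916788 0.22479195] 0.03539246411790221
0.002695332689666435 8.612837050414557e-05 0.000657320536031368
-0.2 -0.8 0.0 -0.2 0.2 -0.0; -0.5 -2.0 0.0 -0.2 0.2 -0.0; -1.0 -3.1 0.0 -0.2 0.2 -0.0; -1.7 -4.1 0.0 -0.2 0.2 -0.0; -2.4 -5.1 0.0 -0.2 0.2 -0.0; -3.3 -5.9 0.0 -0.2 0.2 -0.0; -4.2 -6.7 0.0 -0.2 0.2 -0.0; -5.2 -7.3 0.0 -0.2 0.2 -0.0; -6.3 -7.9 0.0 -0.2 0.2 -0.0; -7.5 -8.2 0.0 -0.2 0.2 -0.0;
```

Gripped (35 mm, about the tab width). Following the arc.

Emit:
move_arm(
  moves="-0.2 -0.8 0 0 0 0; -0.5 -2 0 0 0 0; -1 -3.1 0 0 0 0; -1.7 -4.1 0 0 0 0; -2.4 -5.1 0 0 0 0; -3.3 -5.9 0 0 0 0; -4.2 -6.7 0 0 0 0; -5.2 -7.3 0 0 0 0; -6.3 -7.9 0 0 0 0; -7.5 -8.2 0 0 0 0",
)

```text
clock: 4.72
eef_pos: [0.495, -0.0839, 0.2943]
eef_rot: [-1.075, 1.391, -1.397]
wrist_force: [2.0, -3.0, 1.6]
grip_width: 0.0357
```

```bash
python3 - <<'E'
from p import *
s=state();print(s['clock'],s['eef_pos'].round(4),s['wrist_force'],s['grip_width']); g=s['eef_pos']-[0,0,.164]; h,o,j=W['R'];e=g-h; print(e@xb,np.arctan2(e[2],e@o),np.hypot(e[2],e@o))
rows([arc('R',t)+xb*(e@xb) for t in np.linspace(1.35,1.6,6)],xb)
E
```

```text
4.725 [ 0.495  -0.0839  0.2943] [ 2.00714029 -3.01109318  1.6168363 ] 0.035668891106016724
0.0024563087674939563 1.3095494131191903 0.10381597256616919
-0.4 -0.1 0.0 -0.2 0.2 0.0; -0.9 -0.2 0.0 -0.2 0.2 0.0; -1.4 -0.3 0.0 -0.2 0.2 0.0; -1.9 -0.3 0.0 -0.2 0.2 0.0; -2.5 -0.4 0.0 -0.2 0.2 0.0; -3.0 -0.4 0.0 -0.2 0.2 0.0;
```

Emit:
move_arm(
  moves="-0.4 -0.1 0 0 0 0; -0.9 -0.2 0 0 0 0; -1.4 -0.3 0 0 0 0; -1.9 -0.3 0 0 0 0; -2.5 -0.4 0 0 0 0; -2.8 -0.4 0 0 0 0; -2.8 -0.4 0 0 0 0",
)

```text
clock: 5.6
eef_pos: [0.5022, -0.0572, 0.298]
eef_rot: [-1.078, 1.389, -1.397]
wrist_force: [1.7, -5.5, -6.3]
grip_width: 0.0356
```

```bash
cat > q.py <<'E'
import sys
from p import *
w=sys.argv[1]
s=state();g=s['eef_pos']-[0,0,.164]; h,o,j=W[w];e=g-h; print(s['clock'],s['eef_pos'].round(4),'F.o',s['wrist_force']@o,s['wrist_force'].round(1),s['grip_width'].round(4),'along',e@j,'th',np.arctan2(e[2],e@o),'r',np.hypot(e[2],e@o),'q6',s['qpos'][5])
E
python3 q.py R
```

```text
Traceback (most recent call last):
  File "q.py", line 4, in <module>
    s=state();g=s['eef_pos']-[0,0,.164]; h,o,j=W[w];e=g-h; print(s['clock'],s['eef_pos'].round(4),'F.o',s['wrist_force']@o,s['wrist_force'].round(1),s['grip_width'].round(4),'along',e@j,'th',np.arctan2(e[2],e@o),'r',np.hypot(e[2],e@o),'q6',s['qpos'][5])
                                                                                                                                                     ^^^^^^^^^^^^^^^^^^^^^
AttributeError: 'float' object has no attribute 'round'
```

```bash
sed -i "s/s\['grip_width'\].round(4)/s['grip_width']/" q.py; python3 q.py R
```

```text
5.6 [ 0.5022 -0.0572  0.298 ] F.o 4.903752072649082 [ 1.7 -5.5 -6.3] 0.0355647218520925 along 0.002558409603752864 th 1.5788680258086905 r 0.10404575879332235 q6 -0.07861880727869172
```

Emit:
move_arm(
  moves="-0.3 0 0 0 0 0; -0.3 0 0 0 0 0; -0.3 0 0 0 0 0",
)

```text
clock: 5.98
eef_pos: [0.5027, -0.0559, 0.298]
eef_rot: [-1.083, 1.386, -1.399]
wrist_force: [-0.3, -12.2, -1.6]
grip_width: 0.0356
```

```bash
python3 q.py R
```

```text
5.975 [ 0.5027 -0.0559  0.298 ] F.o 11.890222319475694 [ -0.3 -12.2  -1.6] 0.03564748552243908 along 0.0026947424441013234 th 1.5925157739331177 r 0.1040659068475178 q6 -0.07214500922145119
```

Force rises sharply, so the wall is on its stop. Releasing and lifting.

Emit:
move_arm(
  moves="0.4 0 0 0 0 0; 0.4 0 0 0 0 0; 0.4 0 0 0 0 0",
)

```text
clock: 6.35
eef_pos: [0.5018, -0.0593, 0.298]
eef_rot: [-1.082, 1.387, -1.399]
wrist_force: [3.4, 1.3, -3.1]
grip_width: 0.0357
```

Emit:
move_arm(
  moves="0 0 0 0 0 0; 0 0 0 0 0 0; 0 0 0 0 0 0; 0 -3 0 0 0 0; 0 -8 0 0 0 0; 0 -10 0 0 0 0; 0 -10 0 0 0 0",
  gripper=6,
)

```text
clock: 7.22
eef_pos: [0.5016, -0.0586, 0.3994]
eef_rot: [-1.081, 1.384, -1.4]
wrist_force: [0.2, -0.6, -1.0]
grip_width: 0.0602
```

```bash
python3 - <<'E'
from p import *
T,S=cam('top'),cam('side')
for c in(T,S): print(cen(blobs(c['im'],(18,100,80),(32,255,255))))
for c in (T,S): print(proj(c,arc('R',1.571,.1)), proj(c,arc('R',1.571,.117)),proj(c,arc('F',.245,.099)))
rows([arc('F',.245)+[0,0,.18]],yb)
rows([arc('F',.245)+[0,0,.18]],-yb); print(state()['qpos'])
E
```

```text
[(260.2, 216.1, 127.0), (326.9, 180.8, 123.5)]
[(289.9, 306.1, 130.5), (255.2, 249.1, 135.0), (313.1, 226.3, 116.5)]
[335.15810625 234.12983091] [335.21664611 233.46572709] [327.05883824 180.7651683 ]
[313.307066   226.51068502] [313.22509829 222.42903828] [254.92241481 250.21580137]
-6.4 -0.2 15.4 0.2 -89.6 0.4; 
-6.4 -0.2 15.4 -0.4 90.4 0.2; 
[-0.33648545  0.37622972  1.73930767 -0.00708133  1.02391274 -0.08127028]
```

Emit:
move_arm(
  moves="-6.4 -0.2 15.4 0 -89.6 0; -6.4 -0.2 15.4 0 -89.6 0; -6.4 -0.2 15.4 0 -89.6 0; -6.4 -0.2 15.4 0 -89.6 0; -6.4 -0.2 15.4 0 -89.6 0; -6.4 -0.2 15.4 0 -89.6 0; -6.4 -0.2 15.4 0 -89.6 0; -6.4 -0.2 15.4 0 -89.6 0; -6.4 -0.2 15.4 0 -89.6 0; -6.4 -0.2 15.4 0 -89.6 0",
)

```text
clock: 8.57
eef_pos: [0.6657, -0.0348, 0.3967]
eef_rot: [-1.567, 0.207, -0.201]
wrist_force: [-0.4, -1.2, -0.5]
grip_width: 0.0596
```

Emit:
move_arm(
  moves="0 0 0 0 0 0; 0 0 0 0 0 0",
)

```text
clock: 8.82
eef_pos: [0.6655, -0.0348, 0.3958]
eef_rot: [-1.567, 0.208, -0.2]
wrist_force: [0.1, -1.0, 0.6]
grip_width: 0.0601
```

```bash
python3 - <<'E'
from p import *
s=state();print(s['clock'],s['qpos'].round(2),s['eef_pos'].round(4)); c=look('F'); rows([arc('F',.245)+[0,0,.05],arc('F',.245)],yb)
E
```

```text
8.825 [-0.22  0.59  1.33 -0.01  1.22 -1.53] [ 0.6655 -0.0348  0.3958]
F (154.8, 360.3, 176.0) [array([ 0.7604, -0.219 ,  0.05  ]), array([ 0.755 , -0.2126,  0.06  ]), array([ 0.7496, -0.2063,  0.07  ])] expect at th [(0.16, array([ 0.66318484, -0.03388791,  0.0507725 ])), (0.25, array([ 0.66143183, -0.03342475,  0.05949299])), (0.32, array([ 0.65954843, -0.03292713,  0.06614209]))]
F (318.5, 215.5, 1920.5) [array([ 0.6638, -0.0333,  0.05  ]), array([ 0.6614, -0.0327,  0.06  ]), array([ 0.6589, -0.032 ,  0.07  ])] expect at th [(0.16, array([ 0.66318484, -0.03388791,  0.0507725 ])), (0.25, array([ 0.66143183, -0.03342475,  0.05949299])), (0.32, array([ 0.65954843, -0.03292713,  0.06614209]))]
F (545.9, 16.7, 1958.5) [array([0.5628, 0.1637, 0.05  ]), array([0.5634, 0.1583, 0.06  ]), array([0.5641, 0.1529, 0.07  ])] expect at th [(0.16, array([ 0.66318484, -0.03388791,  0.0507725 ])), (0.25, array([ 0.66143183, -0.03342475,  0.05949299])), (0.32, array([ 0.65954843, -0.03292713,  0.06614209]))]
F (193.0, 4.0, 144.0) [array([ 0.4887, -0.0806,  0.05  ]), array([ 0.4916, -0.0785,  0.06  ]), array([ 0.4945, -0.0763,  0.07  ])] expect at th [(0.16, array([ 0.66318484, -0.03388791,  0.0507725 ])), (0.25, array([ 0.66143183, -0.03342475,  0.05949299])), (0.32, array([ 0.65954843, -0.03292713,  0.06614209]))]
0.1 12.7 0.1 0.4 -0.1 -0.2; 0.1 17.7 0.1 0.4 -0.1 -0.2;
```

Far tab matches the prediction within 1 mm. Descending.

Emit:
move_arm(
  moves="0.1 6 0.1 0 0 0; 0.1 11 0.1 0 0 0; 0.1 15 0.1 0 0 0; 0.1 17.7 0.1 0 0 0; 0.1 17.7 0.1 0 0 0; 0.1 17.7 0.1 0 0 0; 0.1 17.7 0.1 0 0 0",
)

```text
clock: 9.75
eef_pos: [0.6666, -0.0351, 0.2211]
eef_rot: [-1.567, 0.205, -0.203]
wrist_force: [-0.7, 0.2, 0.6]
grip_width: 0.0601
```

Emit:
move_arm(
  moves="0 0 0 0 0 0; 0 0 0 0 0 0; 0 0 0 0 0 0; 0 0 0 0 0 0; 0 0 0 0 0 0; 0 0 0 0 0 0",
  gripper=2,
  force=10,
)

```text
clock: 10.5
eef_pos: [0.6669, -0.0347, 0.2212]
eef_rot: [-1.567, 0.204, -0.204]
wrist_force: [2.1, 3.3, 1.1]
grip_width: 0.0362
```

```bash
python3 q.py F; python3 - <<'E'
from p import *
rows([arc('F',t) for t in np.linspace(.32,1.3,10)],yb)
E
```

```text
10.5 [ 0.6669 -0.0347  0.2212] F.o 1.1540745101753305 [2.1 3.3 1.1] 0.03616284799011829 along 0.00017299305655786262 th 0.2613629864816157 r 0.1050759207833175 q6 -1.524333321995042
-0.3 -0.6 -0.0 0.3 -0.1 0.0; -0.7 -1.6 -0.0 0.3 -0.1 0.0; -1.2 -2.6 -0.0 0.3 -0.1 0.0; -1.8 -3.6 -0.0 0.3 -0.1 0.0; -2.6 -4.4 -0.0 0.3 -0.1 0.0; -3.4 -5.2 -0.1 0.3 -0.1 0.0; -4.3 -5.9 -0.1 0.3 -0.1 0.0; -5.3 -6.5 -0.1 0.3 -0.1 0.0; -6.3 -6.9 -0.1 0.3 -0.1 0.0; -7.4 -7.3 -0.1 0.3 -0.1 0.0;
```

Emit:
move_arm(
  moves="-0.3 -0.6 0 0 0 0; -0.7 -1.6 0 0 0 0; -1.2 -2.6 0 0 0 0; -1.8 -3.6 0 0 0 0; -2.6 -4.4 0 0 0 0; -3.4 -5.2 0 0 0 0; -4.3 -5.9 0 0 0 0; -5.3 -6.5 0 0 0 0; -6.3 -6.9 0 0 0 0; -7.4 -7.3 0 0 0 0",
)

```text
clock: 11.75
eef_pos: [0.5945, -0.0153, 0.2939]
eef_rot: [-1.567, 0.205, -0.203]
wrist_force: [2.8, -0.5, -8.7]
grip_width: 0.0363
```

```bash
python3 q.py F; python3 - <<'E'
from p import *
rows([arc('F',t) for t in np.linspace(1.35,1.6,6)],yb)
E
```

```text
11.75 [ 0.5945 -0.0153  0.2939] F.o 2.799088754007864 [ 2.8 -0.5 -8.7] 0.03625057272361865 along 0.00045816177965249643 th 1.3105036180439245 r 0.10340356098939199 q6 -1.518421076575199
-0.4 -0.2 -0.0 0.3 -0.1 -0.0; -0.9 -0.3 -0.0 0.3 -0.1 -0.0; -1.4 -0.3 -0.0 0.3 -0.1 -0.0; -1.9 -0.4 -0.1 0.3 -0.1 -0.0; -2.4 -0.4 -0.1 0.3 -0.1 -0.0; -3.0 -0.4 -0.1 0.3 -0.1 -0.0;
```

Emit:
move_arm(
  moves="-0.4 0 0 0 0 0; -0.9 -0.1 0 0 0 0; -1.4 -0.2 0 0 0 0; -1.9 -0.3 0 0 0 0; -2.5 -0.3 0 0 0 0; -2.8 -0.3 0 0 0 0; -2.8 -0.3 0 0 0 0",
)

```text
clock: 12.62
eef_pos: [0.568, -0.0084, 0.2989]
eef_rot: [-1.568, 0.202, -0.206]
wrist_force: [-0.1, -1.6, 6.9]
grip_width: 0.0356
```

```bash
python3 q.py F
```

```text
12.625 [ 0.568  -0.0084  0.2989] F.o 0.3417986971381566 [-0.1 -1.6  6.9] 0.03558467368931211 along 0.00028840261694841173 th 1.5786888155626162 r 0.10494725043662957 q6 -1.5156794151550437
```

Emit:
move_arm(
  moves="-0.3 0.1 0 0 0 0; -0.4 0.1 0 0 0 0; -0.4 0.1 0 0 0 0",
)

```text
clock: 13.0
eef_pos: [0.5637, -0.0072, 0.2988]
eef_rot: [-1.568, 0.202, -0.205]
wrist_force: [-1.7, -1.5, 10.0]
grip_width: 0.0359
```

```bash
python3 q.py F
```

```text
13.0 [ 0.5637 -0.0072  0.2988] F.o -1.2574331163111951 [-1.7 -1.5 10. ] 0.03585833382068621 along 0.00033907674526551434 th 1.621184684639932 r 0.10494365414149497 q6 -1.5153042081321673
```

```bash
python3 - <<'E'
from p import *
T,S=cam('top'),cam('side')
print([cen(blobs(c['im'],(18,100,80),(32,255,255))) for c in(T,S)])
for t in(1.35,1.571,1.65): print(t,proj(S,arc('F',t,.099)))
cv2.imwrite('pics/s2.png',cv2.resize(S['im'][120:340,190:400],None,fx=2.7,fy=2.7,interpolation=2))
E
```

```text
[[(335.3, 233.3, 41.5), (260.2, 216.1, 126.5)], [(289.8, 306.1, 128.5), (313.1, 226.3, 116.5)]]
1.35 [278.98713858 239.45127203]
1.571 [286.7479261  240.59606188]
1.65 [289.57461046 241.28703669]
```

View pics/s2.png

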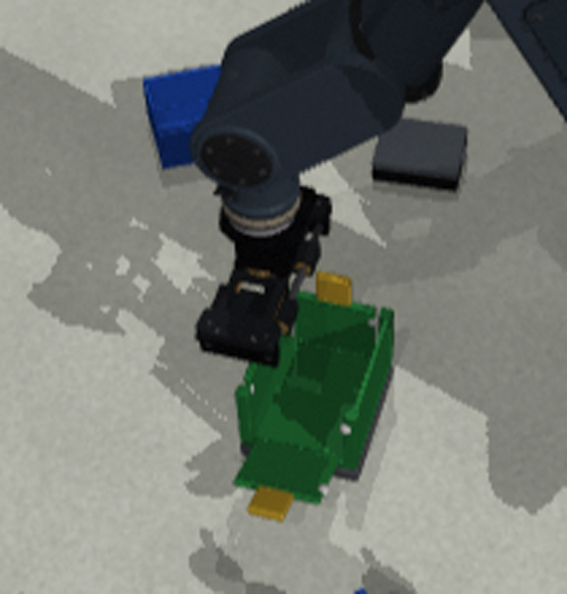

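The far wall looks about upright beneath the gripper at (280,330). Easing back a little, then releasing to check.

Emit:
move_arm(
  moves="0.4 0 0 0 0 0; 0.4 0 0 0 0 0",
)

```text
clock: 13.35
eef_pos: [0.5668, -0.0081, 0.2988]
eef_rot: [-1.568, 0.204, -0.202]
wrist_force: [-1.7, 0.2, 6.0]
grip_width: 0.0358
```

Emit:
move_arm(
  moves="0 0 0 0 0 0; 0 0 0 0 0 0; 0 0 0 0 0 0; 0 -3 0 0 0 0; 0 -8 0 0 0 0; 0 -10 0 0 0 0; 0 -10 0 0 0 0",
  gripper=6,
)

```text
clock: 14.22
eef_pos: [0.5675, -0.0075, 0.4005]
eef_rot: [-1.569, 0.201, -0.206]
wrist_force: [0.8, -0.5, 0.1]
grip_width: 0.06
```

```bash
python3 - <<'E'
from p import *
T,S=cam('top'),cam('side')
print([cen(blobs(c['im'],(18,100,80),(32,255,255))) for c in(T,S)])
for t in(1.35,1.571,1.65): print(t,proj(S,arc('F',t,.099)))
print(state()['eef_pos'])
c=cam('wrist'); print(cen(blobs(c['im'],(18,100,80),(32,255,255)))); 
for t in(1.4,1.571): print(t,proj(c,arc('F',t,.117)))
rows([arc('L',.32)+[0,0,.16]],xb)
E
```

```text
[[(335.1, 233.8, 44.5), (258.7, 215.7, 93.5)], [(289.8, 306.2, 129.5), (286.6, 240.3, 73.5), (313.1, 226.3, 116.5)]]
1.35 [278.98713858 239.45127203]
1.571 [286.7479261  240.59606188]
1.65 [289.57461046 241.28703669]
[ 0.56666784 -0.00736078  0.39800072]
[(438.6, 428.4, 7636.5), (479.9, 374.9, 35.0), (156.2, 361.8, 371.5), (316.7, 253.4, 1580.5), (211.7, 170.2, 1620.0), (522.2, 157.9, 2444.0)]
1.4 [315.37756528 287.64055123]
1.571 [315.27708963 259.11517368]
-5.2 1.0 16.2 0.5 90.0 0.2;
```

Far wall stays up: its tab is at (286.6,240.3), and upright is predicted at (286.7,240.6). Now the left wall.

Emit:
move_arm(
  moves="-5.2 1 16.2 0.5 90 0.2; -5.2 1 16.2 0.5 90 0.2; -5.2 1 16.2 0.5 90 0.2; -5.2 1 16.2 0.5 90 0.2; -5.2 1 16.2 0.5 90 0.2; -5.2 1 16.2 0.5 90 0.2; -5.2 1 16.2 0.5 90 0.2; -5.2 1 16.2 0.5 90 0.2; -5.2 1 16.2 0.5 90 0.2; -5.2 1 16.2 0.5 90 0.2",
)

```text
clock: 15.62
eef_pos: [0.5574, 0.1624, 0.3848]
eef_rot: [-1.078, 1.399, -1.395]
wrist_force: [-0.4, -0.1, -0.3]
grip_width: 0.0599
```

Emit:
move_arm(
  moves="0 0 0 0 0 0; 0 0 0 0 0 0",
)

```text
clock: 15.88
eef_pos: [0.5573, 0.1624, 0.3841]
eef_rot: [-1.08, 1.399, -1.394]
wrist_force: [-0.4, -0.4, 0.1]
grip_width: 0.0604
```

```bash
python3 - <<'E'
from p import *
s=state();print(s['clock'],s['qpos'].round(2),s['eef_pos'].round(4)); c=look('L'); rows([arc('L',.32)],xb)
E
```

```text
15.875 [0.09 0.49 1.57 0.   1.09 0.35] [0.5573 0.1624 0.3841]
L (477.6, 365.5, 198.0) [array([ 0.663 , -0.0074,  0.05  ]), array([0.6603, 0.0007, 0.06  ]), array([0.6576, 0.0087, 0.07  ])] expect at th [(0.16, array([0.55744237, 0.16185308, 0.0507725 ])), (0.25, array([0.5569792 , 0.16010006, 0.05949299])), (0.32, array([0.55648159, 0.15821667, 0.06614209]))]
L (321.8, 232.2, 1825.5) [array([0.5573, 0.1519, 0.05  ]), array([0.558 , 0.1549, 0.06  ]), array([0.5586, 0.1579, 0.07  ])] expect at th [(0.16, array([0.55744237, 0.16185308, 0.0507725 ])), (0.25, array([0.5569792 , 0.16010006, 0.05949299])), (0.32, array([0.55648159, 0.15821667, 0.06614209]))]
-0.1 15.8 0.1 0.2 0.1 0.0;
```

Emit:
move_arm(
  moves="0 6 0.2 0 0 0; 0 10 0.2 0 0 0; 0 13.5 0.2 0 0 0; 0 15.8 0.2 0 0 0; 0 15.8 0.2 0 0 0; 0 15.8 0.2 0 0 0; 0 15.8 0.2 0 0 0",
)

```text
clock: 16.8
eef_pos: [0.5593, 0.162, 0.2278]
eef_rot: [-1.077, 1.397, -1.395]
wrist_force: [-0.2, 0.9, 0.6]
grip_width: 0.0603
```

Emit:
move_arm(
  moves="0 0 0 0 0 0; 0 0 0 0 0 0; 0 0 0 0 0 0; 0 0 0 0 0 0; 0 0 0 0 0 0; 0 0 0 0 0 0",
  gripper=2,
  force=10,
)

```text
clock: 17.55
eef_pos: [0.56, 0.1619, 0.228]
eef_rot: [-1.075, 1.395, -1.396]
wrist_force: [3.7, -1.3, -0.5]
grip_width: 0.0358
```

```bash
python3 q.py L; python3 - <<'E'
from p import *
rows([arc('L',t)+xb*.002 for t in np.linspace(.4,1.3,10)],xb)
E
```

```text
17.55 [0.56   0.1619 0.228 ] F.o -0.29777561807963243 [ 3.7 -1.3 -0.5] 0.03577828699207914 along 0.00246745838415995 th 0.3325193663324042 r 0.10414678932292865 q6 0.34659632469873375
0.3 -0.7 -0.0 -0.1 0.1 -0.0; 0.7 -1.6 -0.0 -0.1 0.1 -0.0; 1.3 -2.5 -0.0 -0.1 0.1 -0.0; 1.9 -3.3 -0.0 -0.1 0.1 -0.0; 2.6 -4.1 -0.0 -0.1 0.1 -0.0; 3.4 -4.7 -0.0 -0.1 0.1 -0.0; 4.2 -5.4 -0.0 -0.1 0.1 -0.0; 5.1 -5.9 -0.0 -0.1 0.1 -0.0; 6.1 -6.3 -0.0 -0.1 0.1 -0.0; 7.1 -6.6 -0.0 -0.1 0.1 -0.0;
```

Emit:
move_arm(
  moves="0.3 -0.7 0 0 0 0; 0.7 -1.6 0 0 0 0; 1.3 -2.5 0 0 0 0; 1.9 -3.3 0 0 0 0; 2.6 -4.1 0 0 0 0; 3.4 -4.7 0 0 0 0; 4.2 -5.4 0 0 0 0; 5.1 -5.9 0 0 0 0; 6.1 -6.3 0 0 0 0; 7.1 -6.6 0 0 0 0",
)

```text
clock: 18.8
eef_pos: [0.5418, 0.0929, 0.2944]
eef_rot: [-1.073, 1.395, -1.396]
wrist_force: [5.7, 3.2, -6.5]
grip_width: 0.0359
```

```bash
python3 q.py L; python3 - <<'E'
from p import *
rows([arc('L',t)+xb*.002 for t in np.linspace(1.35,1.6,6)],xb)
E
```

```text
18.8 [0.5418 0.0929 0.2944] F.o 4.5159491827999085 [ 5.7  3.2 -6.5] 0.03585341697781792 along 0.0025158244291112724 th 1.307213394182143 r 0.10397006288356078 q6 0.22241437003045927
0.4 -0.1 -0.1 -0.1 0.0 -0.1; 0.9 -0.2 -0.1 -0.1 0.0 -0.1; 1.5 -0.3 -0.1 -0.1 0.0 -0.1; 2.0 -0.3 -0.1 -0.1 0.0 -0.1; 2.5 -0.4 -0.1 -0.1 0.0 -0.1; 3.0 -0.4 -0.1 -0.1 0.0 -0.1;
```

Emit:
move_arm(
  moves="0.4 0 0 0 0 0; 0.9 -0.1 0 0 0 0; 1.5 -0.2 0 0 0 0; 2 -0.3 0 0 0 0; 2.5 -0.3 0 0 0 0; 2.8 -0.3 0 0 0 0; 2.8 -0.3 0 0 0 0",
)

```text
clock: 19.68
eef_pos: [0.5352, 0.0674, 0.2978]
eef_rot: [-1.066, 1.398, -1.395]
wrist_force: [6.3, 8.3, 0.4]
grip_width: 0.0361
```

```bash
python3 q.py L
```

```text
19.675 [0.5352 0.0674 0.2978] F.o 9.608776612121519 [6.3 8.3 0.4] 0.03608303585233285 along 0.0026081392945684297 th 1.564043744070703 r 0.10380692730702093 q6 0.17025078163858132
```

Emit:
move_arm(
  moves="0.2 0 0 0 0 0; 0.3 0 0 0 0 0; 0.3 0 0 0 0 0",
)

```text
clock: 20.05
eef_pos: [0.5347, 0.0662, 0.2979]
eef_rot: [-1.06, 1.401, -1.393]
wrist_force: [6.4, 10.8, 0.4]
grip_width: 0.0358
```

```bash
python3 q.py L
```

```text
20.05 [0.5347 0.0662 0.2979] F.o 12.03905179745708 [ 6.4 10.8  0.4] 0.035824525571415695 along 0.002453423916309552 th 1.5758069918686894 r 0.10388290541572175 q6 0.16410262881367776
```

Emit:
move_arm(
  moves="-0.2 0 0 0 0 0; -0.2 0 0 0 0 0",
)

```text
clock: 20.3
eef_pos: [0.535, 0.0677, 0.2979]
eef_rot: [-1.062, 1.401, -1.393]
wrist_force: [3.1, -3.2, 1.8]
grip_width: 0.0361
```

Emit:
move_arm(
  moves="0 0 0 0 0 0; 0 0 0 0 0 0; 0 0 0 0 0 0; 0 -3 0 0 0 0; 0 -8 0 0 0 0; 0 -12 0 0 0 0; 0 -12 0 0 0 0; 0 -12 0 0 0 0",
  gripper=6,
)

```text
clock: 21.3
eef_pos: [0.5336, 0.0665, 0.4172]
eef_rot: [-1.063, 1.402, -1.392]
wrist_force: [-0.1, -0.0, -0.1]
grip_width: 0.0601
```

```bash
python3 - <<'E'
from p import *
T,S=cam('top'),cam('side')
for c in(T,S):
  print(cen(blobs(c['im'],(18,100,80),(32,255,255))))
  for w in 'RFL': print(w,[proj(c,arc(w,t,.099)).round(1) for t in(1.35,1.571,1.65)])
cv2.imwrite('pics/ts.png',np.hstack([cv2.resize(c['im'][a:a+130,b:b+130],(400,400),interpolation=2) for c,a,b in((T,165,250),(S,200,230))]))
u=tri(T,(182.4,248),S,(329,352)); print(u, onz(T,182.4,248,.17)); N=np.array([.453,.343,.17])
print(proj(T,N),proj(S,N)); rows([N+[0,0,.018+.04]],xb); s=state(); print(s['clock'],s['eef_pos'])
E
```

```text
[(335.1, 233.7, 42.5), (317.2, 208.5, 43.5)]
R [array([342.9, 236.4]), array([335.2, 234.2]), array([332.4, 233.4])]
F [array([319.6, 201.1]), array([317.5, 208.6]), array([316.7, 211.4])]
L [array([281.5, 219.6]), array([289.1, 221.6]), array([291.9, 222.4])]
[(299.4, 263.5, 127.0), (286.7, 241.1, 63.5)]
R [array([315.5, 221.4]), array([313.3, 226.7]), array([312.5, 229. ])]
F [array([279. , 239.5]), array([286.7, 240.6]), array([289.6, 241.3])]
L [array([296.9, 271.2]), array([299.4, 264. ]), array([300.3, 261.7])]
(array([0.45519174, 0.34097625, 0.17316885]), np.float64(0.00037024192010607303)) [0.45523903 0.34194269 0.17      ]
[181.96252677 248.8505547 ] [330.05309751 353.52024694]
-24.6 2.7 -14.9 0.0 -0.2 -0.6; 
21.4 [0.53358669 0.06649521 0.41635257]
```

View pics/ts.png

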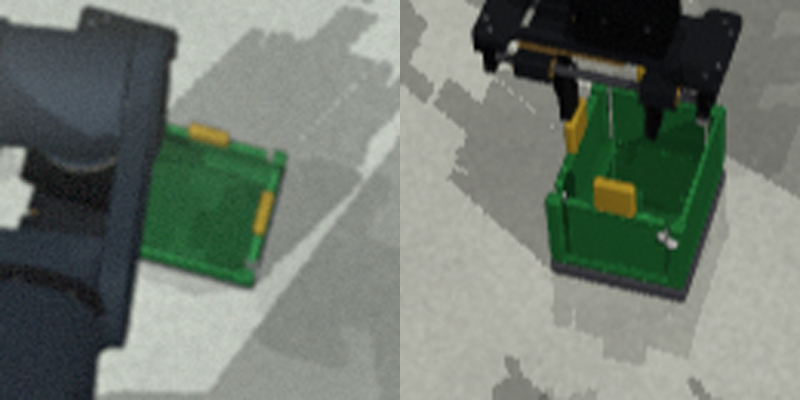

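All three walls stand, with tab pixels matching the upright predictions within 1 px. Next is the white sprayer: cap centre about (0.455, 0.342, 0.17).

```bash
python3 -c "
from p import *
rows([np.array([.455,.342,.17+.018+.05])],xb)"
```

```text
-24.6 1.7 -14.7 0.0 -0.2 -0.6;
```

Emit:
move_arm(
  moves="-6 0 -3.5 0 0 0; -12 0 -7 0 0 0; -18 0 -11 0 0 0; -22 1 -13.5 0 0 0; -24.6 1.7 -14.7 0 0 0; -24.6 1.7 -14.7 0 0 0; -24.6 1.7 -14.7 0 0 0; -24.6 1.7 -14.7 0 0 0",
  gripper=0,
)

```text
clock: 22.4
eef_pos: [0.4558, 0.3412, 0.4018]
eef_rot: [-1.064, 1.405, -1.393]
wrist_force: [-0.6, -0.7, -0.4]
grip_width: 0.0007
```

```bash
python3 - <<'E'
from p import *
s=state(); print(s['clock'],s['eef_pos'],s['grip_width'],s['wrist_force'])
c=cam('wrist'); print([(x,onz(c,x[0],x[1],.17).round(3)) for x in cen(blobs(c['im'],(100,150,40),(125,255,255),100))])
cv2.imwrite('pics/w3.png',c['im']); N=np.array([.455,.342,.17]); print(proj(c,N)); rows([N+[0,0,.018],N+[0,0,.009]],xb)
E
```

```text
22.4 [0.45579998 0.34122007 0.40183809] 0.0007337261182332845 [-0.56471718 -0.71805024 -0.43056636]
[((48.9, 301.5, 4362.0), array([0.3  , 0.364, 0.17 ])), ((320.9, 262.3, 3463.0), array([0.459, 0.346, 0.17 ]))]
[315.70559555 271.16391153]
-0.0 5.0 -0.1 0.0 -0.3 -0.6; 0.0 5.9 -0.1 0.0 -0.3 -0.6;
```

View pics/w3.png

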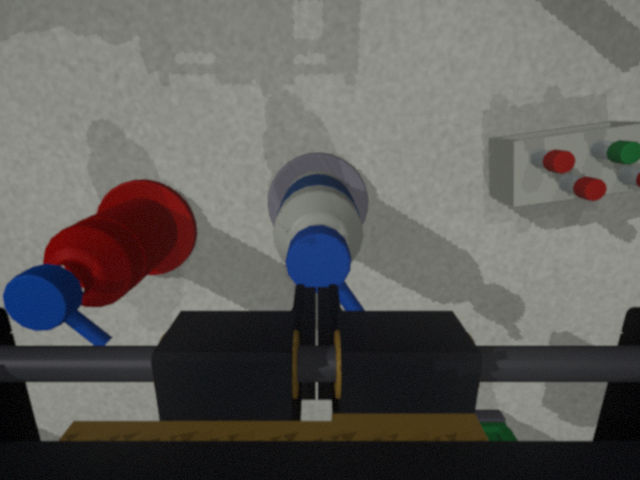

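Wrist view: white bottle's blue cap centred at about (319,257), the red look-alike at (42,297) on the left. The cap is about 4 mm farther along +y than I had it, so I'll shift and press.

Emit:
move_arm(
  moves="-0.4 2.5 0.1 0 0 0; -0.4 4.5 0.1 0 0 0; -0.4 5.2 0.1 0 0 0; -0.4 5.6 0.1 0 0 0; -0.4 6 0.1 0 0 0; -0.4 6 0.1 0 0 0",
)

```text
clock: 23.2
eef_pos: [0.458, 0.3447, 0.3445]
eef_rot: [-1.064, 1.403, -1.394]
wrist_force: [-4.4, -5.6, 12.9]
grip_width: 0.0003
```

```bash
python3 -c "
from p import *
s=state(); print(s['clock'],s['eef_pos'],s['eef_pos'][2]-.182,s['wrist_force'])"
```

```text
23.2 [0.45797792 0.3446898  0.34454052] 0.16254052086931836 [-4.44631582 -5.58828556 12.90590559]
```

12.9 N, well over the 6 N bottoming force, with the tip 7.5 mm down: the cap is bottomed. Lifting off.

Emit:
move_arm(
  moves="0 0 0 0 0 0; 0 -2 0 0 0 0; 0 -5 0 0 0 0; 0 -9 0 0 0 0; 0 -10 0 0 0 0; 0 -10 0 0 0 0; 0 -10 0 0 0 0; 0 -10 0 0 0 0",
)

```text
clock: 24.2
eef_pos: [0.4574, 0.3437, 0.443]
eef_rot: [-1.067, 1.405, -1.394]
wrist_force: [-0.6, 0.6, 0.3]
grip_width: 0.0005
```

```bash
python3 - <<'E'
from p import *
T,S=cam('top'),cam('side'); s=state(); print(s['clock'],s['eef_pos'],s['wrist_force'],s['dq'].round(3))
for c in(T,S): print(cen(blobs(c['im'],(18,100,80),(32,255,255))),cen(blobs(c['im'],(100,150,60),(125,255,255))))
c=cam('wrist'); print([(x,onz(c,x[0],x[1],.17).round(3)) for x in cen(blobs(c['im'],(100,150,40),(125,255,255),100))])
cv2.imwrite('pics/end.png',np.hstack([cv2.resize(c['im'][a:a+h,b:b+h],(400,400),interpolation=2) for c,a,b,h in((T,130,170,320),(S,130,190,300))]))
E
```

```text
24.3 [0.45758942 0.34371439 0.44343273] [ 0.16729839  0.33086284 -0.54433244] [-0.001 -0.005 -0.005 -0.001  0.    -0.   ]
[(335.2, 233.7, 44.5), (289.1, 221.5, 40.0), (317.3, 208.4, 42.5)] [(173.2, 311.5, 158.5), (183.9, 247.5, 145.5), (11.6, 190.4, 752.0), (456.4, 184.0, 1592.5), (624.9, 166.4, 1566.0)]
[(299.4, 263.5, 127.0), (286.6, 240.3, 72.5)] [(331.7, 386.5, 141.5), (403.9, 363.5, 241.5), (328.5, 354.5, 236.0), (623.8, 216.7, 37.0), (266.3, 161.7, 1302.0), (261.5, 65.6, 1269.5)]
[((85.6, 278.3, 3029.0), array([0.299, 0.364, 0.17 ])), ((319.8, 246.4, 2636.5), array([0.459, 0.344, 0.17 ]))]
```

View pics/end.png

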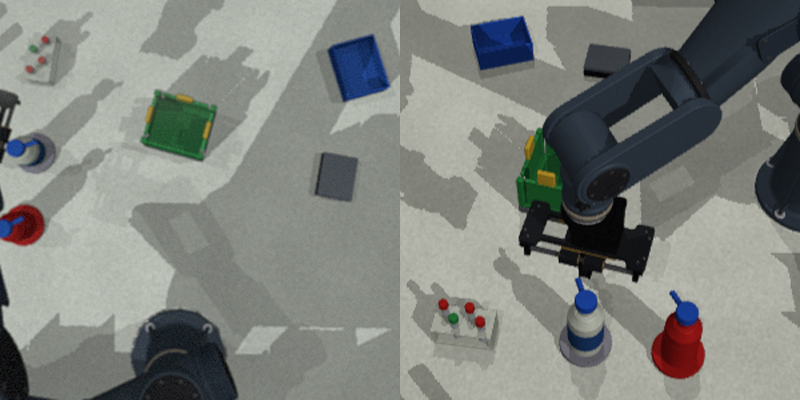

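All three walls are up at (289,222), (317,208) and (335,234) in the top view. The cap is back at its starting pixel, the robot is clear and the bystanders look unmoved. Handing in.

```bash
python3 -c "
from h import *
print(finish_job())"
```

```text
the job is handed in; nothing more can be done
None
```

I set up the box and pressed the sprayer, then handed the job in at about 24 s; no verdict was reported.

- **Walls:** I pinched each wall by its tab, swung it past its catch (right, then far, then left) and let go. In the last pictures all three tabs sit within 1 px of where an upright wall should appear.
- **Nozzle:** With the walls standing, I pressed the white sprayer's blue cap down. The fingertips were about 7.5 mm down at 12.9 N, against 6 N at the bottom of the spring. Afterwards the cap was back at its starting pixel in both outside views.
- **Bystanders:** The bin's pixel position did not change. The tube rack and slide case I checked only by eye, and they look unmoved. The arm is clear of everything and still.

**One reading disagreed:** at the far wall's stop I felt almost no outward push, and about 10 N upward. The right and left walls gave about 12 N outward there. My grip on the far tab stood at about 1.62 rad at that moment, under the 1.69 limit. The wall held upright after release.

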